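Clip a relay module onto a mounting rail

TASK

Mount the grey and black relay module on the free part of the steel rail on the sloping stand: hook the lip under its far end over the rail's upper edge and let go, so that the module leans on its orange clip. Then press its near end down until the clip snaps under the rail's lower edge and the module sits flat on the rail. Leave the calculator, the screwdriver and the mouse where they are.

Things in the scene. Friction and masses are not known exactly. Their poses are not given: they have to be found in the camera images.
- relay_center (a point): Loose relay module, about 0.24 kg, 91 mm long (x, clip end to lip end), 45 mm wide (y, grip here), 58 mm high (z up): grey with a black raised front, 38 mm long, over its middle. This point: centre of that middle part, 29 mm above the bottom, 47.5 mm from the near (clip) end, 43 mm from the far (lip) end. It starts flat on the desk, clip end roughly to the robot.
- relay_jaw (a point): Bottom of the slot under the module's far end that takes the rail's upper edge; from relay_center +21 mm in x, -18.8 mm in z; the module's axes. The slot opens to -x. Its floor, the lip, reaches 5.5 mm in -x and slopes 28 degrees away: slot 3.7 mm high here, 6.6 mm at the mouth. Under the body, feet and clip reach down to 10 mm below this point.
- relay_press (a point): Centre of the top of the grey shoulder at the module's near (clip) end, where to press: 28 mm long, 45 mm wide, 16 mm below the black front's top; from relay_center -33 mm in x, +13 mm in z. About 8 to 12 N straight down here snap the clip (20 N does no harm); this point then sinks some 10 mm.
- clip_nose (a point): Inner tip of the orange spring clip under the module's near end; with the clip out, 31 mm in -x and 3.2 mm in -z from relay_jaw; the module's axes. Hooked and let go, the module leans on it, near end about 10 degrees off the rail; when fully on, the tip is 4 to 5 mm under the rail's lower edge.
- clip (a joint): How far the orange clip is pushed back into the module, m: 0 fully out, at most 0.008; a spring drives it out (6 N, and 1 N more per mm).
- rail_edge (a point): On the rail's upper (far) edge, mid-thickness, at the middle of its free length. x up the slope (24 degrees, rising away from the robot), y along the rail, z square to its face, which is 1.5 mm above this point. Steel rail, 35 mm wide: lower edge 35 mm off in -x; flanges 3 mm thick, clear beneath for 9.5 mm. The module's middle may sit up to 40 mm to either side of here.
- stand: Fixed stand with the rail: base 160 (x) by 230 mm (y), origin under its middle; the rail's face is 85 mm up there, a sloping panel 30 mm below that face. A white terminal block 34 mm high and a small end clamp bound the free rail, their faces 85 mm in +y and 88 mm in -y from rail_edge. To hook: module about level in the world, slot lowered 7 mm or more beyond the edge, then drawn back onto it.
- calculator: Bystander: grey desk calculator, 140 x 92 x 25 mm, loose on the desk; origin under its centre.
- screwdriver: Bystander: small yellow screwdriver, 158 mm long, loose on the desk; origin under its middle.
- mouse: Bystander: black computer mouse, 109 x 60 x 41 mm, loose on the desk; origin under its centre.

How it is judged (in metres and radians):
On the way:
1. the lip is hooked on the rail's upper edge and the module leans on its clip, near end up, let go by the gripper (x of relay_jaw in the frame of rail_edge between -0.003 and 0.0035 m and z of relay_jaw in the frame of rail_edge between -0.003 and 0.003 m and angle between the z axis of relay_jaw and the z axis of rail_edge, either way round above 0.1 rad and angle between the y axis of relay_jaw and the y axis of rail_edge, either way round below 0.1 rad and contact force between the fingers and relay below 0.2 N), for 0.2 s.
At the end, for the whole second after the job is handed in: The module sits flat on the free part of the rail (within 0.06 rad), its lip under the upper edge (slot bottom within about 3 mm of the edge), the clip sprung out (less than 2.5 mm back) with its tip at least 2 mm under the lower edge; at rest (x of relay_jaw in the frame of rail_edge between -0.003 and 0.0035 m and z of relay_jaw in the frame of rail_edge between -0.003 and 0.003 m and y of relay_jaw in the frame of rail_edge between -0.068 and 0.064 m and angle between the z axis of relay_jaw and the z axis of rail_edge, either way round below 0.06 rad and angle between the y axis of relay_jaw and the y axis of rail_edge, either way round below 0.06 rad and x of clip_nose in the frame of rail_edge above -0.033 m and z of clip_nose in the frame of rail_edge below -0.0015 m and value of joint clip below 0.0025 m and linear speed of relay below 0.01 m/s); the robot touches nothing.
It fails at once if a bystander (calculator, screwdriver, mouse) is moved by more than 2 cm (distance of any of calculator, screwdriver, mouse from where it was at the start of the episode above 0.02 m).
It also fails if it takes over 48 s, if anything falls off the work surface, if the arm or the gripper's body presses on something with over 40 N, if the wrist force passes 120 N, or if a joint passes its speed limit or range.

ROBOT

A 6-joint arm with a two-finger parallel gripper is mounted at the origin on a cart in front of the work surface, level with it; the furniture and walls round the work are solid. World frame = base frame: x ahead of the robot, y to its left, z up, the work surface at z = 0. Lengths are in m, angles in degrees, forces in N, time in s.
With the tool pointing down it reaches from about 0.375 to 0.9 m from the base axis. Payload 3.1 kg.
Tool frame: the origin (TCP) lies between the finger pads; the fingertips stand 19 mm ahead of it and the grasp point (between the pads) is the TCP; z points along the fingers, x is the direction in which the jaws open and shut, and the axes are right-handed (so a half turn about z gives the same grasp; the last joint's range is limited). The gripper opens to 87 mm and grips with 3 to 60 N. Pads are 19 mm wide; open, the fingers measure 117 mm over their backs; the gripper's body (75 mm by 190 mm) begins 51 mm behind the grasp point.
Start: joints at [55.319, 30.224, 82.088, -0, 67.689, -10.227], TCP at [0.259, 0.569, 0.242] pointing down, gripper open.
Joint ranges: [-176.69, 176.69], [-43.24, 126.21], [12.49, 139.97], [-82, 262], [0, 151.66], [-163.58, 163.58]. Speed limits (degrees/s): [159.86, 159.86, 180, 180, 180, 180].

INTERFACE

Orientations are given as a 3x3 rotation matrix whose columns are the frame's x, y, z axes.
In Python, from rig import read_state, capture, camera_info, hand_in, spot_in, silhouettes gives the robot as it stands.
- The arm moves only by the shell command python3 -m jog 'ROWS'. ROWS is text: rows parted by semicolons, each of 7 numbers parted by spaces: the shift along the tool's x, y, z in m, then the turn, a rotation vector about the tool's x, y, z in degrees, then the opening, from 0 (shut) to 1 (fully open). A call has 1 to 8 rows; each row is the pose to reach, as a shift and turn from the pose commanded when the call began, along the tool's axes at that moment; what a row does not reach only later rows make up. A row lasts 1/8 s, in which the tool goes at most 62.5 mm and 10.7 degrees, less where a joint would pass 70% of its speed; a pose out of reach is approached as far as the arm can. A call with a gripper value outside its range is refused whole. The fingers move at their own pace and stop on an object; the grip force is fixed at half the most. Time passes only in rows, so rows that repeat a pose let the fingers close. It gives the time, the measured TCP pose, the force and the opening at its end, in the units of the state.
- read_state(): the state, without advancing time (a new reading comes with each control period).
- capture(name): name is "scene" or "top"; returns (picture, depth): 384x512x3 uint8, red, green, blue; 384x512 float32, m along the optical axis (not along the pixel's ray), 0 where there is no reading.
- camera_info(name): a dict with "vfov" (degrees; the focal length in pixels is half the picture's height over the tangent of half this angle, whatever the lens; pixels are square), "cx", "cy" (the principal point, pixels), "R" (3x3) and "t" (3): a world point X has camera coordinates R X + t. Camera axes: x right, y down, z forward; pixel columns grow to the right and rows downward; lengths in m; the calibration is good to about 2 mm. A picture is of the moment at which its call begins. camera_info takes no time and is no camera call.
- hand_in(): hands the job in, once; it reports no verdict.
Trained networks look in the newest picture that a camera, given by its name, has taken for a name from the list of things; names that differ only in an ending like _2 or _b are one class to them, and where a whole thing is asked for, a point or a joint stands for the part that bears it (a point fixed in the world has none). Each returns a list of dicts, best first, with "score" (0 to 1); they miss things now and then, are a little off and sometimes report something else, mostly with a low value. They report only what shows in the picture. A call takes as long as a camera call.
- spot_in(label, camera): "centre" ([x, y, z] in m, in world coordinates, good to about 4 mm: the middle of the surface that is visible of it).
- silhouettes(label, camera): "region" (384x512 bool, what is visible of it).
The state is a dict: "time_s": time; "joint_positions": joint angles; "qvel": joint speeds; "tau": joint torques, N m; "position": TCP position; "tcp_rot": TCP orientation; "force": force on the tool from outside, world axes, zero at the start; "moment": the same for the moment, N m; "opening": opening from 0.0 (shut) to 1.0 (fully open).
Only numpy, scipy, OpenCV 4.12 (cv2) and the standard library are available. Lean on these libraries where they do the work, as an engineer would, in place of code of your own. Each camera call takes 0.05 s, during which the arm holds its last target.

## Working session

There is one attempt and no reset: what is moved stays moved. The work goes in short steps, Python scripts to look and compute and a shell command to move; the robot and the scene stay as the last step left them, time stands still between calls to the robot, and variables do not carry over. Pictures are saved under pics/ and viewed, and the job is handed in when it is done.

```bash
ls; mkdir -p pics; cat > h.py <<'E'
import numpy as np, cv2
from rig import *
def K(n):
    i=camera_info(n); f=192/np.tan(np.radians(i['vfov']/2)); return f,i['cx'],i['cy'],np.array(i['R']),np.array(i['t'])
def cloud(n,d):
    f,cx,cy,R,t=K(n); v,u=np.mgrid[0:384,0:512]
    P=np.stack([(u-cx)/f*d,(v-cy)/f*d,d],-1)
    return (P-t)@R
def proj(n,X):
    f,cx,cy,R,t=K(n); p=R@np.array(X)+t; return p[0]/p[2]*f+cx,p[1]/p[2]*f+cy
def save(n,im,s=1.5): cv2.imwrite('pics/'+n,cv2.resize(im[:,:,::-1],None,fx=s,fy=s))
E
python3 - <<'E'
from h import *
for n in('scene','top'):
    im,d=capture(n); np.savez('/tmp/'+n+'.npz',im=im,d=d); save(n+'0.png',im)
    for l in ('relay_center','stand','calculator','screwdriver','mouse'):
        print(n,l,[(np.round(r['centre'],3),round(r['score'],2)) for r in spot_in(l,n)][:2])
    print(camera_info(n))
print(read_state())
E
```

```text
pics
scene relay_center [(array([ 0.438, -0.259,  0.045]), 0.92)]
scene stand [(array([0.548, 0.083, 0.045]), 0.68)]
scene calculator [(array([0.392, 0.301, 0.019]), 0.9), (array([ 0.632, -0.24 ,  0.023]), 0.53)]
scene screwdriver [(array([ 0.369, -0.007,  0.013]), 0.8)]
scene mouse [(array([ 0.631, -0.241,  0.026]), 0.7)]
{'vfov': 44.75014034152119, 'cx': 253.00915178279888, 'cy': 183.79252763581368, 'R': array([[ 0.65451336, -0.75604985,  0.00093999],
       [-0.45467992, -0.39460974, -0.79846686],
       [ 0.60405168,  0.52217983, -0.60203804]]), 't': array([-0.32427038,  0.3139174 ,  0.91699434])}
top relay_center [(array([ 0.451, -0.242,  0.043]), 0.94), (array([0.552, 0.105, 0.066]), 0.46)]
top stand [(array([0.551, 0.107, 0.068]), 0.6)]
top calculator [(array([0.396, 0.31 , 0.017]), 0.78)]
top screwdriver [(array([ 0.373, -0.   ,  0.015]), 0.89)]
top mouse []
{'vfov': 42.46158084681969, 'cx': 254.53313670156885, 'cy': 191.82449900599738, 'R': array([[-0.00775832, -0.9998241 ,  0.01707568],
       [-0.99084047,  0.00538418, -0.13493026],
       [ 0.13481458, -0.0179661 , -0.99070795]]), 't': array([-4.30192979e-04,  5.34203659e-01,  1.17171419e+00])}
{'time_s': 0.6, 'joint_positions': array([ 5.53199488e+01,  3.02212207e+01,  8.20881933e+01,  5.67344495e-04,
        6.76869018e+01, -1.02259370e+01]), 'qvel': array([ 0.05268432, -0.00118075,  0.00701311, -0.13964418,  0.14438468,
       -0.03225416]), 'tau': array([-1.24077487e-03, -4.39745879e+01, -1.76891166e+01,  6.32214127e-02,
        5.06675499e-02, -1.98406735e-05]), 'position': array([0.25867674, 0.56894072, 0.24157017]), 'tcp_rot': array([[ 4.13967780e-01,  9.10291534e-01,  2.90536417e-05],
       [ 9.10291532e-01, -4.13967781e-01,  5.80896711e-05],
       [ 6.49058074e-05,  2.40003179e-06, -9.99999998e-01]]), 'force': array([ 0.63717841,  0.71774482, -0.19229909]), 'moment': array([ 0.01720927,  0.01681807, -0.0610363 ]), 'opening': 1.0015900751791125}
```

View pics/scene0.png

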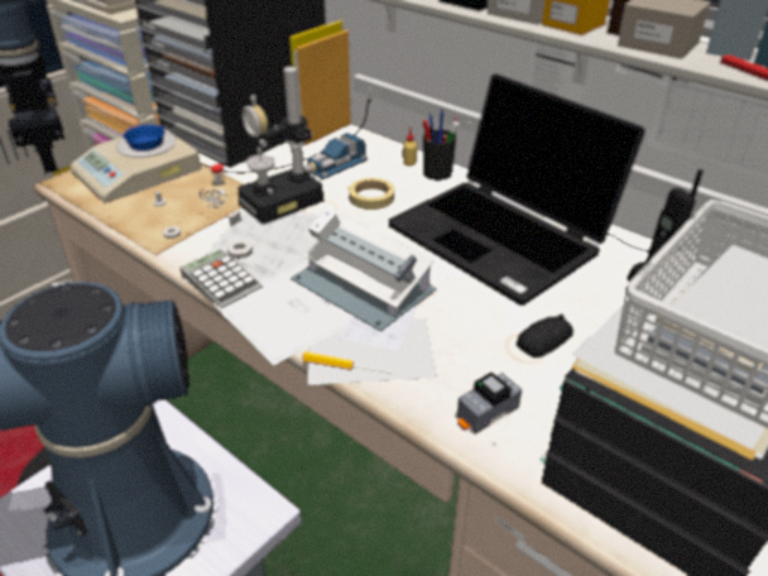

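View pics/top0.png

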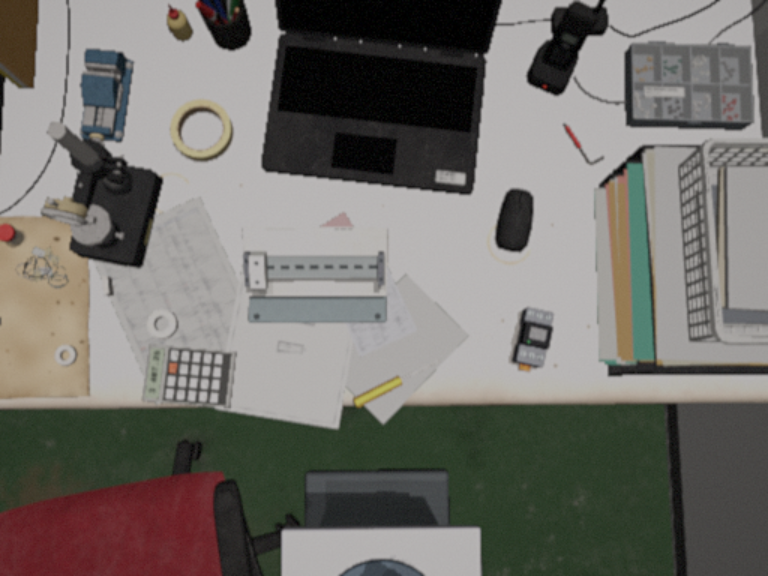

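The scene view shows the relay at (490,400) with its orange clip at (464,424), and the stand at (365,270). The top view shows the relay at (535,338) with its clip at (525,367), the rail from (265,268) to (378,268), and the paper stack to the right from x≈600.

```bash
python3 - <<'E'
from h import *
for n in('scene','top'):
    im,d=capture(n); C=cloud(n,d)
    r=silhouettes('relay_center',n); m=r[0]['region']; print(n,r[0]['score'],m.sum())
    P=C[m&(d>0)]; print('z pct',np.percentile(P[:,2],[1,10,30,50,70,90,99]).round(4))
    for lo,hi in((.030,.047),(.050,.064),(.0,.064)):
        Q=P[(P[:,2]>lo)&(P[:,2]<hi)]
        if len(Q)<20: continue
        rect=cv2.minAreaRect((Q[:,:2]*1000).astype(np.float32)); print(lo,len(Q),np.median(Q[:,2]).round(4),rect, Q[:,:2].mean(0).round(4))
    for rr in silhouettes('stand',n)[:1]:
        m=rr['region']; P=C[m&(d>0)]; print('stand',m.sum(),P.min(0),P.max(0))
    # rail region
    s=(C[...,0]>.48)&(C[...,0]<.68)&(C[...,1]>-.06)&(C[...,1]<.28)&(C[...,2]>.055)&(C[...,2]<.125)&(d>0)
    P=C[s]; print('rail',len(P),P.min(0),P.max(0))
    # ransac plane w/ slope about 24deg
    nvec=np.array([-np.sin(np.radians(24)),0,np.cos(np.radians(24))])
    h=P@nvec; hist,e=np.histogram(h,bins=np.arange(-.2,-.05,.003)); print([(round(a,3),int(b)) for a,b in zip(e,hist) if b>30])
    x0,y0=[int(v) for v in proj(n,[.56,.09,.08])]
    crop=im[max(0,y0-60):y0+60,max(0,x0-80):x0+80]; save(n+'_st.png',crop,5)
    x0,y0=[int(v) for v in proj(n,[.45,-.25,.03])]
    save(n+'_re.png',im[y0-40:y0+40,x0-50:x0+50],6)
E
```

```text
scene 0.69 1242
z pct [0.0004 0.0075 0.0267 0.0424 0.046  0.0596 0.062 ]
0.03 476 0.0429 ((454.8130187988281, -253.39385986328125), (47.21885299682617, 94.09022521972656), 75.54732513427734) [ 0.4407 -0.2555]
0.05 325 0.0592 ((456.4612121582031, -253.18894958496094), (46.98964309692383, 39.95030975341797), 73.83074188232422) [ 0.4534 -0.2552]
0.0 1229 0.0425 ((468.9229736328125, -241.43447875976562), (77.20821380615234, 138.34353637695312), 75.8835220336914) [ 0.4423 -0.2558]
stand 4609 [ 4.80725453e-01 -1.58199752e-02  5.87398403e-05] [0.72343661 0.30731921 0.12833403]
rail 1792 [ 0.52492653 -0.01548815  0.05502985] [0.63267198 0.21434427 0.12492107]
[(np.float64(-0.185), 113), (np.float64(-0.182), 376), (np.float64(-0.179), 219), (np.float64(-0.155), 101), (np.float64(-0.152), 367), (np.float64(-0.149), 176), (np.float64(-0.146), 39), (np.float64(-0.137), 49), (np.float64(-0.134), 54), (np.float64(-0.122), 37), (np.float64(-0.119), 71)]
top 0.6 849
z pct [0.0011 0.0204 0.0404 0.0431 0.055  0.059  0.0619]
0.03 419 0.0414 ((453.8692321777344, -249.232421875), (45.65511703491211, 90.60093688964844), 75.93575286865234) [ 0.4512 -0.2466]
0.05 296 0.0576 ((456.2192077636719, -249.86521911621094), (44.47176742553711, 38.34986114501953), 77.17121887207031) [ 0.4558 -0.2486]
0.0 835 0.0431 ((448.5478820800781, -254.14013671875), (57.899959564208984, 99.2142333984375), 76.23538970947266) [ 0.4514 -0.2458]
stand 6073 [ 0.48226364 -0.01328648 -0.0049865 ] [0.64851684 0.23197765 0.12700498]
rail 3350 [ 0.52710109 -0.00994204  0.05500371] [0.62800461 0.21810177 0.1248759 ]
[(np.float64(-0.188), 92), (np.float64(-0.185), 572), (np.float64(-0.182), 852), (np.float64(-0.179), 246), (np.float64(-0.158), 44), (np.float64(-0.155), 366), (np.float64(-0.152), 545), (np.float64(-0.149), 158), (np.float64(-0.137), 56), (np.float64(-0.134), 61), (np.float64(-0.131), 52), (np.float64(-0.122), 88), (np.float64(-0.119), 107)]
```

View pics/top_st.png

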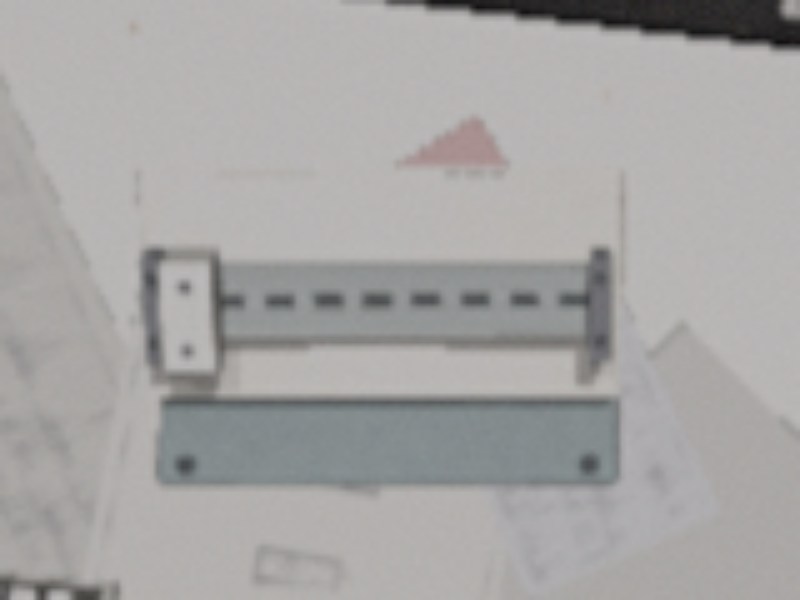

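View pics/scene_st.png

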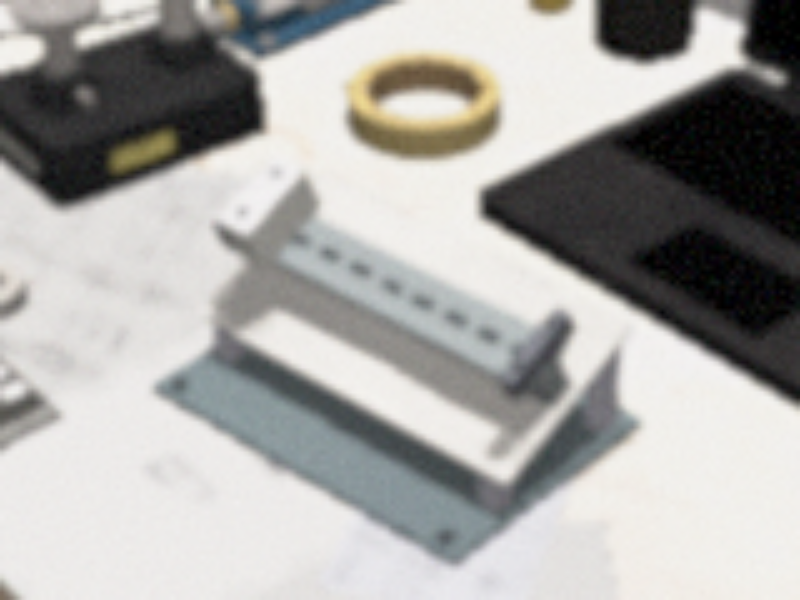

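View pics/top_re.png

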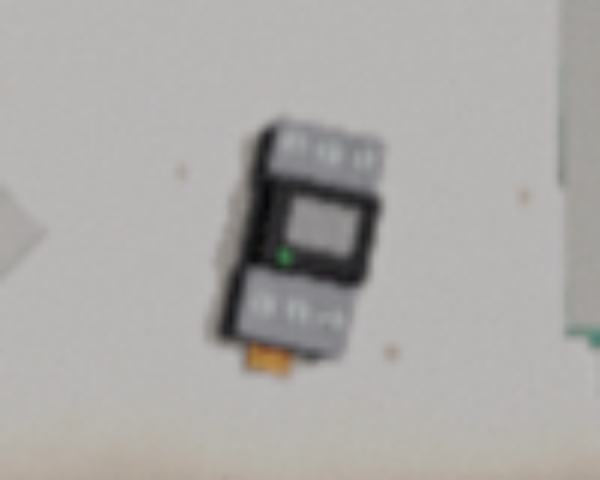

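```bash
python3 - <<'E'
from h import *
a=np.radians(24); N=np.array([-np.sin(a),0,np.cos(a)])
for n in('scene','top'):
    z=np.load('/tmp/%s.npz'%n); d=z['d']; C=cloud(n,d)
    s=(C[...,0]>.52)&(C[...,0]<.63)&(C[...,1]>.0)&(C[...,1]<.17)&(C[...,2]>.055)&(d>0)
    P=C[s]; h=P@N
    h0=np.median(h[(h>-.158)&(h<-.146)])
    Q=P[abs(h-h0)<.005]
    A=np.c_[Q[:,:2],np.ones(len(Q))]; co=np.linalg.lstsq(A,Q[:,2],rcond=None)[0]
    print(n,len(Q),'slope',np.degrees(np.arctan(co[0])),np.degrees(np.arctan(co[1])),'h0',h0)
    print('x rng',np.percentile(Q[:,0],[1,3,50,97,99]),'y',np.percentile(Q[:,1],[0,1,99,100]))
    # edges by y strip
    for lo in np.arange(.01,.16,.025):
        q=Q[(Q[:,1]>lo)&(Q[:,1]<lo+.025)]
        print(round(lo+.0125,3),np.percentile(q[:,0],[3,97]).round(4),len(q))
    # white block and clamp
    W=C[(C[...,0]>.52)&(C[...,0]<.65)&(C[...,1]>-.05)&(C[...,1]<.27)&(d>0)]; hw=W@N
    B=W[hw>h0+.01]; 
    for sel in (B[B[:,1]>.1],B[B[:,1]<.05]): print('bound',len(sel),sel.min(0).round(3),sel.max(0).round(3),np.percentile(sel[:,1],[3,97]).round(3))
E
```

```text
scene 592 slope 22.8400405726893 -0.3955772433785028 h0 -0.1500917995757955
x rng [0.54763221 0.54887259 0.56329773 0.57936009 0.58093326] y [0.00040498 0.01348434 0.16674484 0.16874264]
0.022 [0.5486 0.5785] 94
0.048 [0.5479 0.5791] 104
0.073 [0.5497 0.5795] 88
0.098 [0.5489 0.5794] 96
0.122 [0.5487 0.5798] 90
0.148 [0.5497 0.579 ] 89
bound 230 [0.527 0.17  0.087] [0.582 0.21  0.129] [0.172 0.198]
bound 84 [ 0.533 -0.01   0.088] [0.58  0.003 0.112] [-0.009  0.002]
top 1033 slope 22.96799447877432 0.10907194852509573 h0 -0.15135260211861784
x rng [0.54727724 0.54755971 0.56330423 0.57894218 0.57931604] y [0.00028774 0.00496096 0.16871175 0.16993466]
0.022 [0.5474 0.5786] 147
0.048 [0.5476 0.5787] 161
0.073 [0.5477 0.579 ] 156
0.098 [0.5478 0.5789] 149
0.122 [0.5475 0.5792] 159
0.148 [0.548  0.5788] 152
bound 361 [0.527 0.176 0.091] [0.581 0.211 0.128] [0.177 0.209]
bound 87 [ 0.533 -0.004  0.088] [0.581 0.003 0.114] [-0.004  0.003]
```

```bash
cat >> h.py <<'E'
from scipy.spatial.transform import Rotation as Ro
def delta(p,R):
    s=read_state(); T=s['tcp_rot']; 
    print('shift',(T.T@(np.array(p)-s['position'])).round(4),'turn',np.degrees(Ro.from_matrix(T.T@R).as_rotvec()).round(2),'t',s['time_s'])
def down(yaw,pitch=0):
    a=np.radians(yaw); x=np.array([np.cos(a),np.sin(a),0]); z=np.array([0,0,-1.]); 
    R=np.stack([x,np.cross(z,x),z],1)
    # pitch: tips lean to +world x by pitch deg (rotation about world -y)
    return Ro.from_rotvec([0,-np.radians(pitch),0]).as_matrix()@R
E
python3 - <<'E'
from h import *
for n in('scene','top'):
    z=np.load('/tmp/%s.npz'%n); d=z['d']; C=cloud(n,d)
    for zl in (.07,.1,.15,.22):
        s=(C[...,2]>zl)&(d>0)&(C[...,0]>.3)&(C[...,0]<.65)&(C[...,1]<-.29)&(C[...,1]>-.6)
        print(n,zl,s.sum(),C[s][:,1].max() if s.sum() else '', C[s][:,0].min() if s.sum() else '')
delta([.48,.15,.26],down(82)); delta([.456,-.251,.14],down(75.8))
E
```

```text
scene 0.07 20827 -0.36577309698408944 0.3878713280352952
scene 0.1 19533 -0.36577309698408944 0.3878713280352952
scene 0.15 16951 -0.36577309698408944 0.3879037657667698
scene 0.22 11660 -0.37538005916777334 0.40040837035689913
top 0.07 13073 -0.36292804878232915 0.39043414396047194
top 0.1 12152 -0.3642272260565001 0.39043414396047194
top 0.15 11603 -0.3642272260565001 0.39043414396047194
top 0.22 9337 -0.3737587556148711 0.4021966556362204
shift [-0.2897  0.3749 -0.0184] turn [ -0.    -0.   -16.46] t 0.9
shift [-0.6647  0.5191  0.1015] turn [ -0.    -0.   -10.26] t 0.9
```

```bash
python3 -m jog '-0.29 0.375 -0.018 0 0 -16.5 1;-0.29 0.375 -0.018 0 0 -16.5 1;-0.29 0.375 -0.018 0 0 -16.5 1;-0.29 0.375 -0.018 0 0 -16.5 1;-0.29 0.375 -0.018 0 0 -16.5 1;-0.29 0.375 -0.018 0 0 -16.5 1;-0.29 0.375 -0.018 0 0 -16.5 1;-0.29 0.375 -0.018 0 0 -16.5 1'; python3 - <<'E'
from h import *
delta([.456,-.251,.14],down(75.8))
E
```

```text
time_s: 1.9
position: [0.4815, 0.1471, 0.26]
tcp_rot: [[0.141, 0.99, 0.002], [0.99, -0.141, -0.0], [0.0, 0.002, -1.0]]
force: [0.5, 0.2, 0.1]
opening: 1.0
shift [-0.3978  0.0306  0.12  ] turn [ 0.09 -0.01  6.11] t 1.9
```

```bash
python3 -m jog '-0.398 0.031 0.12 0.1 0 6.1 1;-0.398 0.031 0.12 0.1 0 6.1 1;-0.398 0.031 0.12 0.1 0 6.1 1;-0.398 0.031 0.12 0.1 0 6.1 1;-0.398 0.031 0.12 0.1 0 6.1 1;-0.398 0.031 0.12 0.1 0 6.1 1;-0.398 0.031 0.12 0.1 0 6.1 1;-0.398 0.031 0.12 0.1 0 6.1 1'; python3 - <<'E'
from h import *
for n in('scene','top'):
    im,d=capture(n); save(n+'1.png',im)
delta([.456,-.251,.042],down(75.8))
E
```

```text
time_s: 2.9
position: [0.4557, -0.252, 0.1388]
tcp_rot: [[0.247, 0.969, -0.001], [0.969, -0.247, -0.0], [-0.001, -0.001, -1.0]]
force: [0.4, 0.0, 0.3]
opening: 0.998
shift [-0.0023  0.0016  0.0974] turn [-0.15 -0.04  0.08] t 3.0
```

View pics/scene1.png

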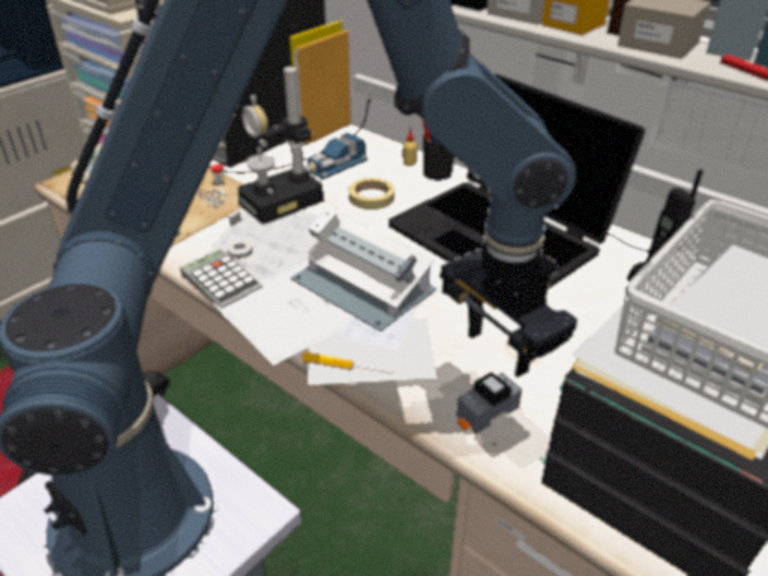

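View pics/top1.png

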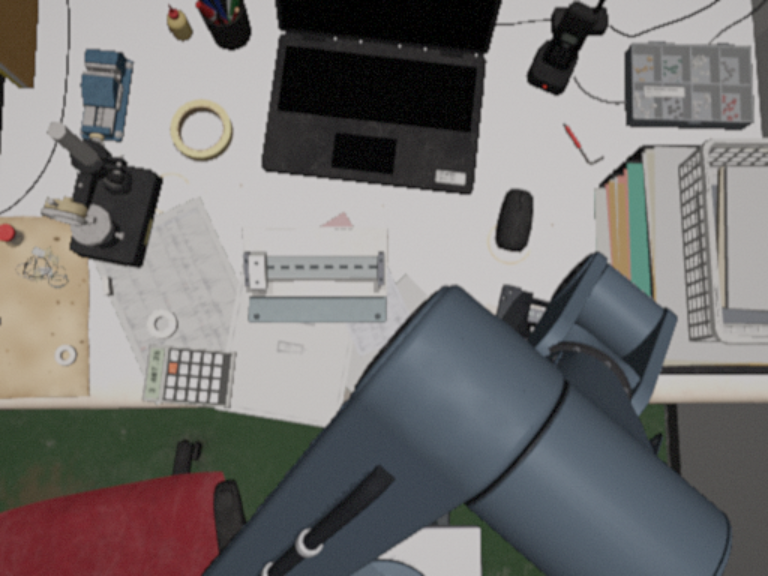

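```bash
python3 -m jog '0 0.0015 0.03 0 0 0 1;0 0.0015 0.06 0 0 0 1;0 0.0015 0.08 0 0 0 1;0 0.0015 0.097 0 0 0 1;0 0.0015 0.097 0 0 0 1'; python3 - <<'E'
from h import *
for n in('scene',):
    im,d=capture(n); save(n+'2.png',im[180:330,250:450],4)
delta([.456,-.251,.042],down(75.8)); print(read_state()['force'])
E
```

```text
time_s: 3.62
position: [0.4566, -0.2477, 0.0419]
tcp_rot: [[0.241, 0.97, -0.003], [0.97, -0.241, 0.002], [0.001, -0.004, -1.0]]
force: [0.2, -0.1, -0.1]
opening: 1.002
shift [-0.0029 -0.0003  0.0006] turn [-0.13 -0.01  0.21] t 3.675
[-0.17406541 -0.88720043  0.0493177 ]
```

View pics/scene2.png

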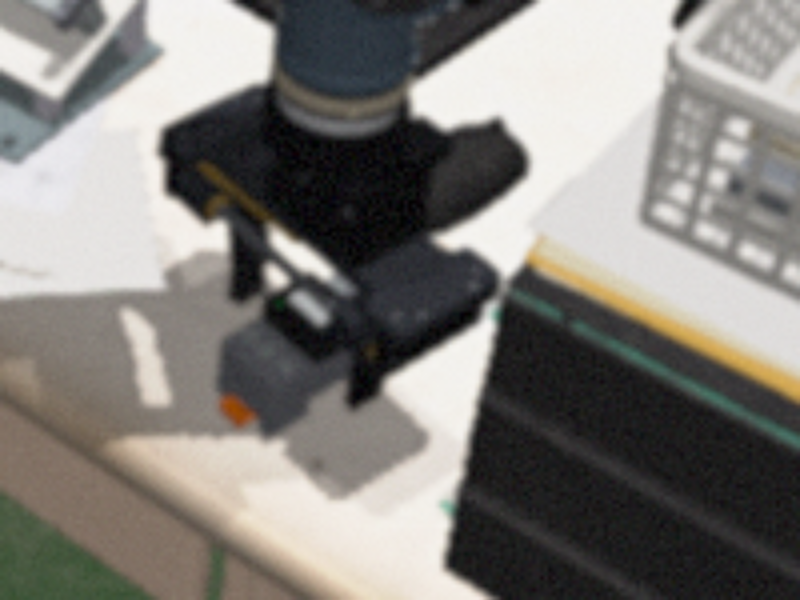

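The fingers straddle the module, with the black front (310,310) between them at (245,260) and (365,370). The gripper body clears the stack, so I'm closing.

```bash
python3 -m jog '0 0 0 0 0 0 0;0 0 0 0 0 0 0;0 0 0 0 0 0 0;0 0 0 0 0 0 0;0 0 0 0 0 0 0'; python3 -m jog '0 0 -0.03 0 0 0 0;0 0 -0.06 0 0 0 0;0 0 -0.1 0 0 0 0;0 0 -0.14 0 0 0 0;0 0 -0.17 0 0 0 0;0 0 -0.17 0 0 0 0'; python3 - <<'E'
from h import *
im,d=capture('scene'); save('scene3.png',im[120:330,250:450],3)
print(read_state()['force'])
E
```

```text
time_s: 4.3
position: [0.4569, -0.2494, 0.0427]
tcp_rot: [[0.243, 0.97, -0.002], [0.97, -0.243, -0.0], [-0.001, -0.001, -1.0]]
force: [-0.8, -1.1, 1.1]
opening: 0.519
time_s: 5.05
position: [0.4581, -0.2499, 0.2142]
tcp_rot: [[0.243, 0.97, 0.002], [0.97, -0.243, -0.003], [-0.002, 0.003, -1.0]]
force: [0.1, -0.7, -2.5]
opening: 0.515
[ 0.4356164   0.58678156 -3.4070619 ]
```

View pics/scene3.png

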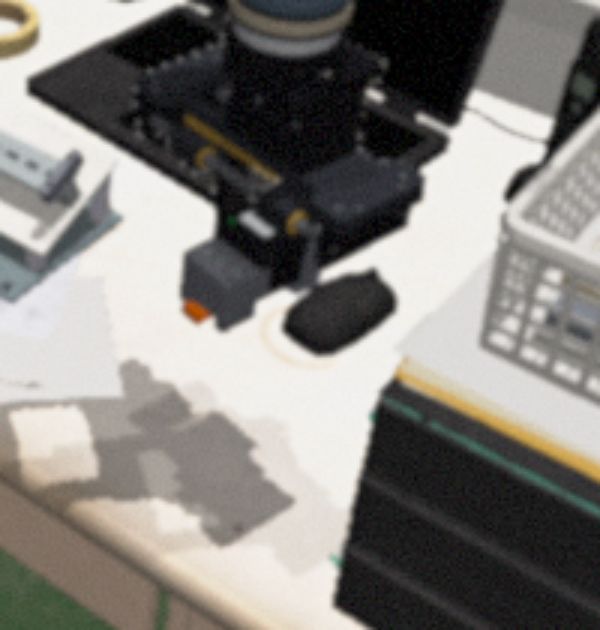

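```bash
python3 - <<'E'
from h import *
delta([.571,.09,.19],down(90))
E
```

```text
shift [0.3566 0.0281 0.0224] turn [ -0.06   0.02 -14.06] t 5.1
```

```bash
python3 -m jog '0.05 0.004 0 0 0 -2 0;0.1 0.008 0.003 0 0 -4 0;0.15 0.012 0.006 0 0 -6 0;0.2 0.016 0.009 0 0 -8 0;0.25 0.02 0.012 0 0 -10 0;0.3 0.024 0.016 0 0 -12 0;0.345 0.0275 0.02 0 0 -14 0;0.3566 0.028 0.0224 0 0 -14.1 0'; python3 -m jog '0 0 0 0 0 0 0;0 0 0 0 0 0 0'; python3 - <<'E'
from h import *
for n in('scene','top'):
    im,d=capture(n); np.savez('/tmp/%s4.npz'%n,im=im,d=d)
    save(n+'4.png',im[60:260,180:400] if n=='scene' else im[100:260,100:340],3)
delta([.571,.09,.19],down(90))
print(read_state()['position'],read_state()['force'])
E
```

```text
time_s: 6.1
position: [0.5698, 0.0926, 0.1872]
tcp_rot: [[-0.004, 1.0, -0.006], [1.0, 0.004, 0.001], [0.001, -0.006, -1.0]]
force: [0.3, -0.7, -2.8]
opening: 0.518
time_s: 6.35
position: [0.5701, 0.0888, 0.1892]
tcp_rot: [[0.0, 1.0, -0.004], [1.0, -0.0, -0.0], [-0.0, -0.004, -1.0]]
force: [-0.1, -0.9, -2.7]
opening: 0.514
shift [ 0.0014  0.0004 -0.0001] turn [-0.14 -0.   -0.06] t 6.45
[0.57060234 0.0885999  0.18989391] [ 0.52075773  0.7346309  -1.76923972]
```

View pics/scene4.png

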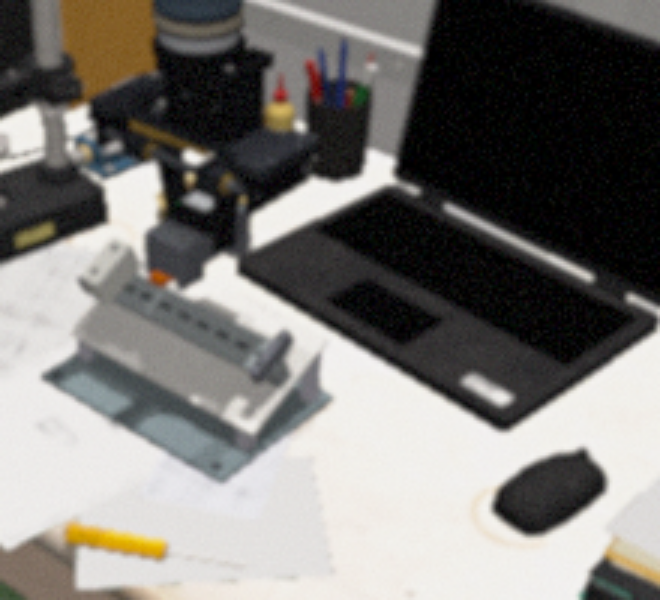

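View pics/top4.png

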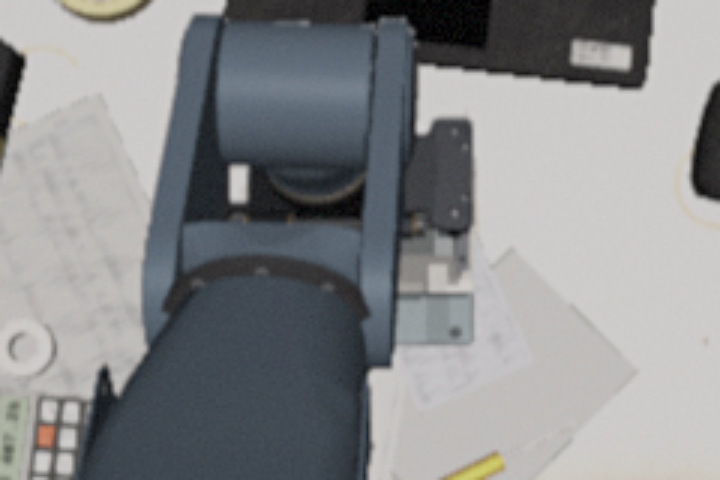

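```bash
python3 - <<'E'
from h import *
z=np.load('/tmp/scene4.npz'); d=z['d']; C=cloud('scene',d)
P=C[(d>0)&(C[...,0]>.50)&(C[...,0]<.6)&(C[...,1]>.06)&(C[...,1]<.125)&(C[...,2]>.135)&(C[...,2]<.215)]
sh=P[(P[:,0]<.552)&(P[:,2]>.178)]
print(len(P),'shoulder',len(sh),np.median(sh,0),np.percentile(sh[:,0],[1,5,50,95]))
nf=P[(P[:,2]>.152)&(P[:,2]<.183)&(P[:,1]>.075)&(P[:,1]<.102)]
print('near face',len(nf),np.percentile(nf[:,0],[2,10,25,50,75,90]))
hx,e=np.histogram(P[:,2],bins=np.arange(.135,.216,.004)); print(dict(zip(e.round(3),hx)))
for zl in np.arange(.14,.21,.006):
    q=P[(P[:,2]>zl)&(P[:,2]<zl+.006)]
    print(zl.round(3),len(q),np.percentile(q[:,0],[5,50,95]).round(4) if len(q) else '',np.percentile(q[:,1],[3,97]).round(4) if len(q) else '')
r=silhouettes('relay_center','scene'); print([(q['score'],q['region'].sum()) for q in r])
A=np.c_[sh[:,:2],np.ones(len(sh))]; q=sh[abs(sh[:,2]-np.median(sh[:,2]))<.005]; A=np.c_[q[:,:2],np.ones(len(q))]
c=np.linalg.lstsq(A,q[:,2],rcond=None)[0]; print('tilt',np.degrees(c[:2]),len(q))
E
```

```text
703 shoulder 213 [0.53403371 0.08119799 0.18937336] [0.52169941 0.52313712 0.53403371 0.55158744]
near face 96 [0.51338273 0.51525993 0.52132525 0.5238059  0.52497554 0.52586905]
{np.float64(0.135): np.int64(0), np.float64(0.139): np.int64(0), np.float64(0.143): np.int64(0), np.float64(0.147): np.int64(10), np.float64(0.151): np.int64(34), np.float64(0.155): np.int64(49), np.float64(0.159): np.int64(34), np.float64(0.163): np.int64(41), np.float64(0.167): np.int64(35), np.float64(0.171): np.int64(30), np.float64(0.175): np.int64(27), np.float64(0.179): np.int64(40), np.float64(0.183): np.int64(37), np.float64(0.187): np.int64(111), np.float64(0.191): np.int64(55), np.float64(0.195): np.int64(24), np.float64(0.199): np.int64(25), np.float64(0.203): np.int64(92), np.float64(0.207): np.int64(42), np.float64(0.211): np.int64(17)}
0.14 0  
0.146 17 [0.5156 0.5393 0.5964] [0.0639 0.097 ]
0.152 62 [0.5138 0.5254 0.5936] [0.064  0.1029]
0.158 57 [0.5171 0.5258 0.5917] [0.0637 0.1072]
0.164 56 [0.5227 0.5291 0.5958] [0.0632 0.1048]
0.17 47 [0.5238 0.527  0.5961] [0.0621 0.1043]
0.176 54 [0.5217 0.5275 0.5949] [0.0626 0.1038]
0.182 57 [0.5229 0.5295 0.5916] [0.062  0.1175]
0.188 150 [0.5241 0.5414 0.5597] [0.064  0.1086]
0.194 32 [0.5508 0.5541 0.5632] [0.0612 0.1186]
0.2 79 [0.551  0.5592 0.5833] [0.064  0.1139]
0.206 78 [0.553  0.5655 0.5812] [0.0649 0.1178]
[(0.82, np.int64(607))]
tilt [3.0062476  1.02428124] 145
```

```bash
python3 -m jog '0.001 -0.003 0.02 0 0 0 0;0.001 -0.003 0.04 0 0 0 0;0.001 -0.003 0.055 0 0 0 0;0.001 -0.003 0.055 0 0 0 0;0.001 -0.003 0.055 0 0 0 0'; python3 - <<'E'
from h import *
im,d=capture('scene'); np.savez('/tmp/s5.npz',im=im,d=d); save('scene5.png',im[90:230,190:350],5)
for i in range(3):
    s=read_state(); print(s['position'],s['force'],s['time_s']); capture('scene')
print(s['tcp_rot'].round(4))
E
```

```text
time_s: 7.12
position: [0.5684, 0.0907, 0.1356]
tcp_rot: [[-0.0, 1.0, -0.001], [1.0, 0.0, 0.0], [0.0, -0.001, -1.0]]
force: [-0.5, 0.6, -2.5]
opening: 0.513
[0.5685441  0.09086166 0.13581682] [ 1.11759984 -0.02586773 -1.97726578] 7.175
[0.56853767 0.090923   0.13590548] [ 0.40596091 -0.34747633 -2.59169126] 7.225
[0.56843621 0.09098022 0.13586154] [ 0.18647857  0.75074786 -2.49803904] 7.275
[[-8.e-04  1.e+00 -0.e+00]
 [ 1.e+00  8.e-04  3.e-04]
 [ 3.e-04 -0.e+00 -1.e+00]]
```

View pics/scene5.png

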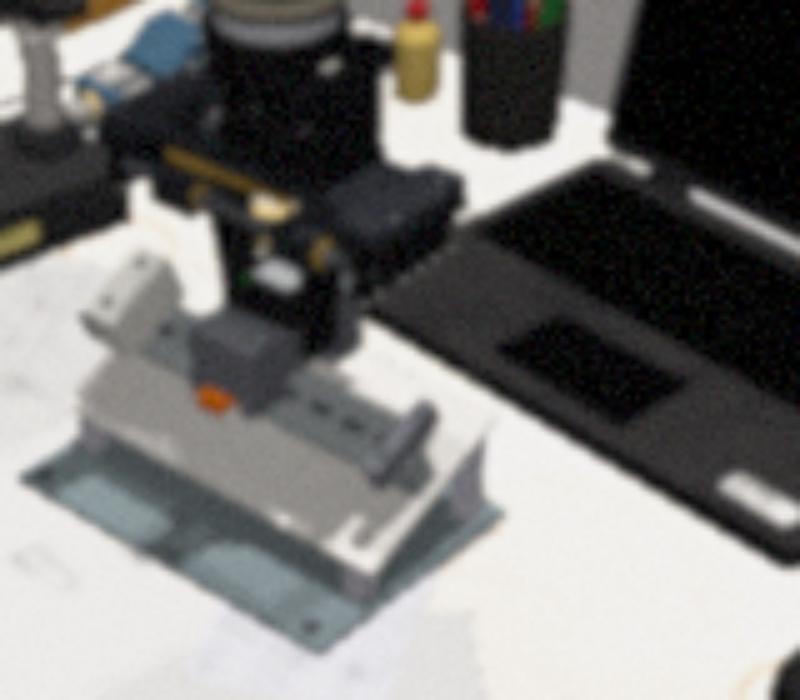

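```bash
python3 -m jog '0 -0.001 0.005 0 0 0 0;0 -0.001 0.008 0 0 0 0;0 -0.001 0.008 0 0 0 0'; python3 -m jog '0 0 0.002 0 0 0 0;0 0 0.003 0 0 0 0;0 0 0.003 0 0 0 0'; python3 - <<'E'
from h import *
for i in range(4):
    im,d=capture('scene'); s=read_state(); print(s['position'],s['force'],s['moment'],s['time_s'])
save('scene6.png',im[90:230,190:350],5)
E
```

```text
time_s: 7.7
position: [0.5665, 0.0911, 0.1266]
tcp_rot: [[-0.001, 1.0, -0.003], [1.0, 0.001, 0.0], [0.0, -0.003, -1.0]]
force: [0.9, -0.3, -2.2]
opening: 0.512
time_s: 8.07
position: [0.5668, 0.091, 0.124]
tcp_rot: [[-0.001, 1.0, -0.002], [1.0, 0.001, 0.0], [0.0, -0.002, -1.0]]
force: [0.0, 1.3, -2.7]
opening: 0.513
[0.56682657 0.09103187 0.12404443] [ 0.50725992 -0.49564578 -3.17999786] [ 0.08744362 -0.01207884  0.03878037] 8.125
[0.56685955 0.09102117 0.12411387] [-0.10603757 -0.43309013 -2.4987066 ] [ 0.03291635 -0.00951121 -0.04226697] 8.175
[0.56687046 0.09100947 0.12412392] [-0.28942239  0.02137075 -2.65469412] [ 0.05997475 -0.04317962 -0.05425186] 8.225
[0.56682592 0.09101965 0.12410808] [-0.80326132 -0.4409701  -2.9087013 ] [0.07824793 0.05317151 0.04690483] 8.275
```

View pics/scene6.png

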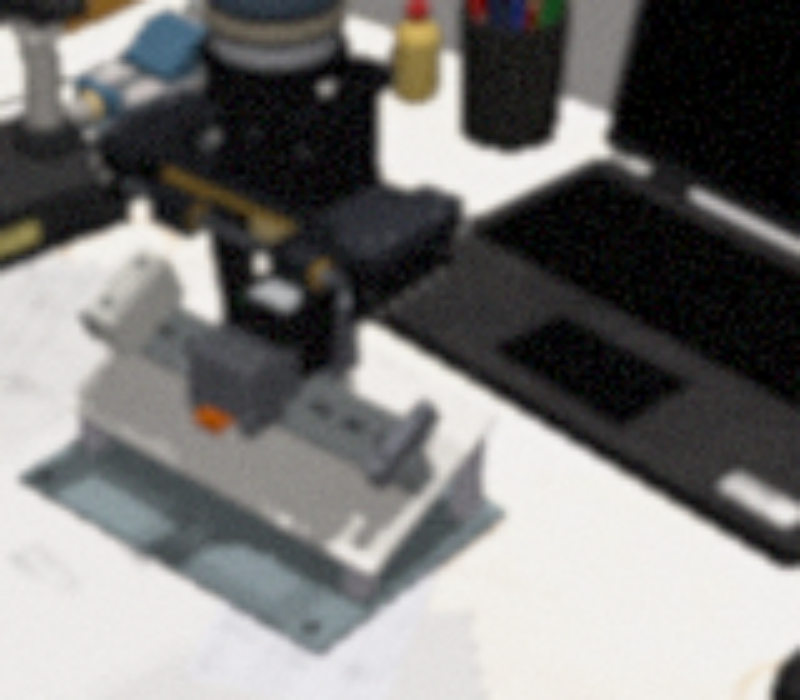

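```bash
python3 -m jog '0 -0.002 0 0 0 0 0;0 -0.004 0.0002 0 0 0 0;0 -0.006 0.0004 0 0 0 0;0 -0.006 0.0004 0 0 0 0'; python3 -m jog '0 -0.001 0.0002 0 0 0 0;0 -0.002 0.0003 0 0 0 0;0 -0.002 0.0003 0 0 0 0'; python3 - <<'E'
from h import *
for i in range(3):
    im,d=capture('scene'); s=read_state(); print(s['position'],s['force'],s['moment'],s['time_s'])
save('scene7.png',im[90:230,190:350],5)
E
```

```text
time_s: 8.78
position: [0.5605, 0.091, 0.1237]
tcp_rot: [[-0.001, 1.0, -0.002], [1.0, 0.001, 0.0], [0.0, -0.002, -1.0]]
force: [0.2, 0.2, -2.6]
opening: 0.513
time_s: 9.15
position: [0.5587, 0.091, 0.1234]
tcp_rot: [[-0.001, 1.0, -0.002], [1.0, 0.001, 0.0], [0.0, -0.002, -1.0]]
force: [0.2, 0.6, -2.9]
opening: 0.517
[0.55879537 0.0910083  0.12339347] [-0.07897956 -0.26727694 -2.38966796] [-0.00329349 -0.02307643  0.06578055] 9.2
[0.55885613 0.09098762 0.12340002] [ 0.80950464 -0.56562745 -2.40092537] [-0.00875192  0.00077332  0.05031388] 9.25
[0.55888835 0.09101306 0.1233988 ] [-0.94195428  0.79158266 -2.89083775] [ 0.0422062  -0.02161404  0.00760246] 9.3
```

```bash
python3 -m jog '0 -0.001 0 0 0 0 0;0 -0.001 0 0 0 0 0'; python3 -m jog '0 -0.001 0 0 0 0 0;0 -0.001 0 0 0 0 0';  python3 - <<'E'
from h import *
for i in range(3):
    im,d=capture('scene'); s=read_state(); print(s['position'],s['force'],s['moment'],s['time_s'])
save('scene7.png',im[90:230,190:350],5)
E
```

```text
time_s: 9.55
position: [0.5583, 0.091, 0.1235]
tcp_rot: [[-0.001, 1.0, -0.001], [1.0, 0.001, 0.0], [0.0, -0.001, -1.0]]
force: [0.5, 0.5, -2.5]
opening: 0.511
time_s: 9.8
position: [0.5581, 0.091, 0.1235]
tcp_rot: [[-0.0, 1.0, 0.001], [1.0, 0.0, 0.0], [0.0, 0.001, -1.0]]
force: [4.7, 0.6, -6.1]
opening: 0.512
[0.55811876 0.090979   0.1235048 ] [ 4.72390945  0.81955031 -6.16971193] [ 0.06282689 -0.80343138 -0.09077141] 9.85
[0.55813382 0.09097455 0.12352103] [ 4.72696783  0.96277857 -5.9806362 ] [ 0.12815516 -0.89810526 -0.03666589] 9.9
[0.55813411 0.0909914  0.12354306] [ 5.42122167  0.92557076 -6.5186509 ] [ 0.07461697 -0.91645407 -0.00289048] 9.95
```

View pics/scene7.png

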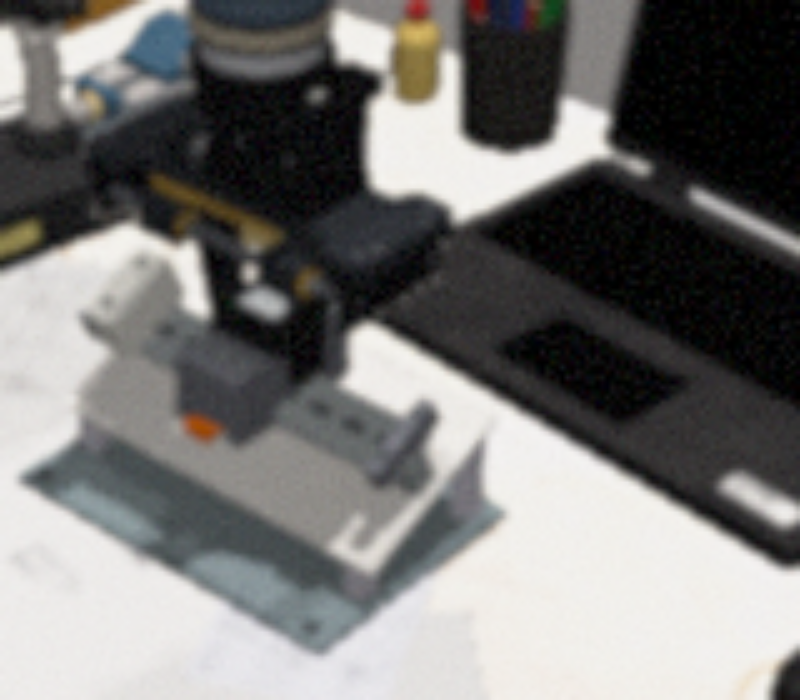

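The contact force is +x 5 N and −z 3.5 N extra, at the expected x. That means the lip is caught under the rail edge, so I'm releasing.

```bash
python3 -m jog '0 0 0 0 0 0 1;0 0 0 0 0 0 1;0 0 0 0 0 0 1;0 0 0 0 0 0 1;0 0 0 0 0 0 1';  python3 - <<'E'
from h import *
for i in range(3):
    im,d=capture('scene'); s=read_state(); print(s['position'],s['force'],s['time_s'])
np.savez('/tmp/s8.npz',im=im,d=d)
save('scene8.png',im[90:230,190:350],5)
E
```

```text
time_s: 10.58
position: [0.5567, 0.091, 0.1235]
tcp_rot: [[-0.001, 1.0, -0.002], [1.0, 0.001, 0.0], [0.0, -0.002, -1.0]]
force: [0.9, -0.3, -0.1]
opening: 0.969
[0.55669981 0.09100436 0.12341666] [0.28224505 0.17075094 1.16867681] 10.625
[0.55673631 0.09098738 0.12341225] [0.0446577  0.19804554 0.43918599] 10.675
[0.55678872 0.09099363 0.12341621] [ 0.240353   -0.08875127 -0.00904995] 10.725
```

View pics/scene8.png

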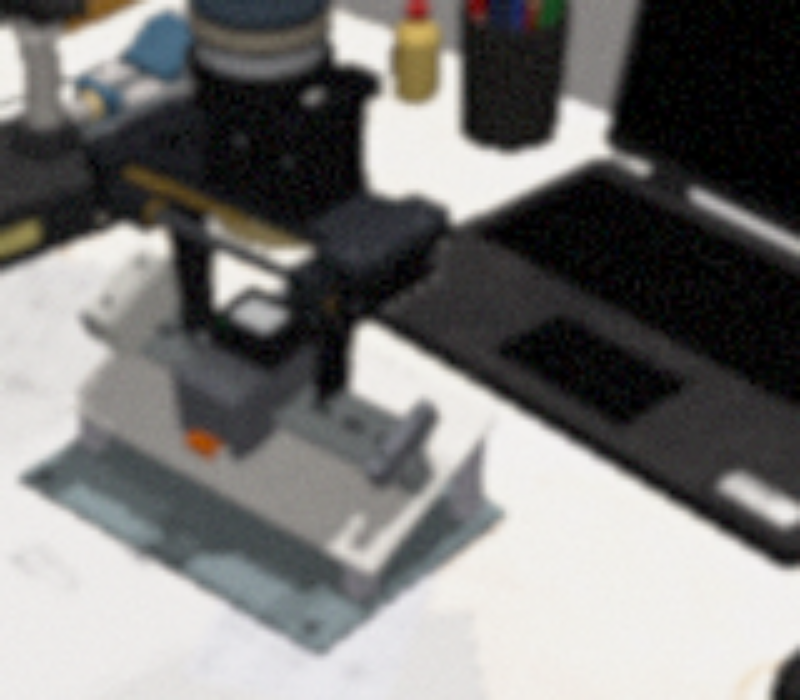

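The gripper is open and the module leans with its near end tipped down toward the clip. I'll retract straight up and measure.

```bash
python3 -m jog '0 0 -0.01 0 0 0 1;0 0 -0.03 0 0 0 1;0 0 -0.06 0 0 0 1;0 0 -0.1 0 0 0 1;0 0 -0.1 0 0 0 1';  cat > m.py <<'E'
from h import *
import sys
im,d=capture('scene'); save(sys.argv[1],im[90:230,190:350],5)
C=cloud('scene',d); C=C-np.array([0,0,.001])
P=C[(d>0)&(C[...,0]>.49)&(C[...,0]<.605)&(C[...,1]>.06)&(C[...,1]<.125)&(C[...,2]>.075)&(C[...,2]<.16)]
# plane candidates: search tilt maximizing histogram peak
for nm,lo,hi in (('shoulder',.50,.535),('black',.536,.585)):
    Q=P[(P[:,0]>lo)&(P[:,0]<hi)]
    best=None
    for a in np.arange(-5,35,.5):
        r=np.radians(a); h=-np.sin(r)*Q[:,0]+np.cos(r)*Q[:,2]
        hs=np.sort(h); c=np.searchsorted(hs,hs+.003)-np.arange(len(hs)); k=c.argmax()
        if best is None or c[k]>best[0]: best=(c[k],a,hs[k]+.0015)
    r=np.radians(best[1]); h=-np.sin(r)*Q[:,0]+np.cos(r)*Q[:,2]; I=Q[abs(h-best[2])<.002]
    A=np.c_[I[:,:2],np.ones(len(I))]; c=np.linalg.lstsq(A,I[:,2],rcond=None)[0]
    print(nm,len(Q),best,'fit slope x',np.degrees(np.arctan(c[0])),'y',np.degrees(np.arctan(c[1])),'mean',I.mean(0),'xr',np.percentile(I[:,0],[2,98]),'yr',np.percentile(I[:,1],[2,98]))
s=read_state(); print(s['position'],s['force'],s['time_s'])
E
python3 m.py scene9.png
```

```text
time_s: 11.35
position: [0.5594, 0.0909, 0.2274]
tcp_rot: [[-0.001, 1.0, 0.007], [1.0, 0.001, 0.0], [-0.0, 0.007, -1.0]]
force: [0.2, -0.4, 0.3]
opening: 0.999
shoulder 341 (np.int64(86), np.float64(8.0), np.float64(0.04092280365288488)) fit slope x 8.345915212355125 y 0.29933151245366274 mean [0.52115601 0.0869545  0.11447687] xr [0.50753043 0.53470341] yr [0.06697565 0.11028478]
black 396 (np.int64(106), np.float64(7.5), np.float64(0.06196443362495242)) fit slope x 7.355369321153215 y 0.11830202975363206 mean [0.55295039 0.0888254  0.13525451] xr [0.53690447 0.57063438] yr [0.0671394  0.10974911]
[0.55797401 0.09099095 0.22548708] [ 0.20356851 -0.40486298 -0.7767394 ] 11.4
```

View pics/scene9.png

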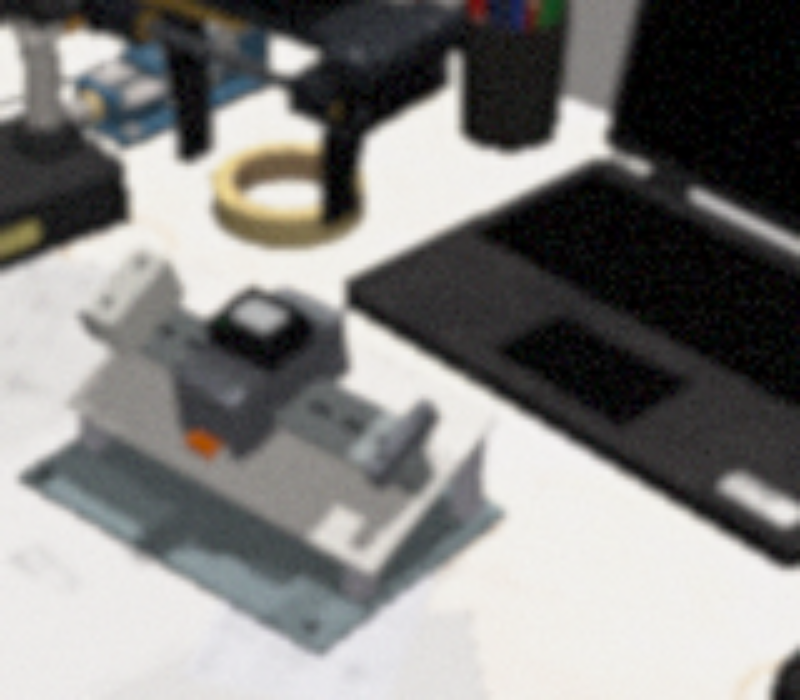

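```bash
python3 -m jog '0 -0.15 -0.05 0 0 0 0;0 -0.15 -0.05 0 0 0 0;0 -0.15 -0.05 0 0 0 0;0 -0.15 -0.05 0 0 0 0' ; python3 m.py scene10.png; python3 - <<'E'
from h import *
im,d=capture('scene')
# render keypoints for tilts
for th in (0,8,14,24):
    r=np.radians(th); X=np.array([np.cos(r),0,np.sin(r)]); N=np.array([-np.sin(r),0,np.cos(r)]); Y=np.array([0,1,0])
    J=np.array([.5799,.091,.0912]); c=J-.021*X+.0188*N
    f=lambda x,y,z:[round(float(v),1) for v in proj('scene',c+x*X+y*Y+z*N)]
    print(th,'near-top corners',f(-.0475,.0225,.013),f(-.0475,-.0225,.013),'near bottom',f(-.0475,-.0225,-.015),'black top near',f(-.019,.0225,.029),f(-.019,-.0225,.029),'far',f(.019,-.0225,.029))
save('scene10b.png',im[110:220,210:290],8)
E
```

```text
time_s: 11.9
position: [0.4042, 0.0911, 0.2735]
tcp_rot: [[-0.001, 1.0, -0.004], [1.0, 0.001, 0.0], [0.0, -0.004, -1.0]]
force: [0.4, 0.6, -0.5]
opening: 0.633
shoulder 340 (np.int64(84), np.float64(9.0), np.float64(0.031625018981121966)) fit slope x 9.000366836069485 y -0.12454492474883905 mean [0.52100751 0.08785787 0.11450595] xr [0.50822158 0.53453915] yr [0.06662412 0.10964914]
black 395 (np.int64(109), np.float64(8.5), np.float64(0.05140731542158769)) fit slope x 7.757716254536115 y 0.029589488917650127 mean [0.55298433 0.08801957 0.13464108] xr [0.53646196 0.57103045] yr [0.06657836 0.11076333]
[0.40651136 0.09089367 0.27350869] [1.13219309 0.37692565 0.13692682] 11.95
0 near-top corners [224.0, 160.1] [236.8, 166.6] near bottom [237.0, 175.5] black top near [231.4, 150.4] [244.2, 156.6] far [253.9, 150.5]
8 near-top corners [223.2, 163.8] [235.9, 170.4] near bottom [237.1, 178.4] black top near [229.8, 153.3] [242.6, 159.6] far [252.2, 151.8]
14 near-top corners [222.8, 166.5] [235.5, 173.1] near bottom [237.5, 180.5] black top near [228.8, 155.6] [241.6, 161.9] far [251.0, 153.0]
24 near-top corners [222.6, 170.9] [235.2, 177.5] near bottom [238.4, 183.4] black top near [227.4, 159.4] [240.1, 165.9] far [249.0, 155.2]
```

View pics/scene10b.png

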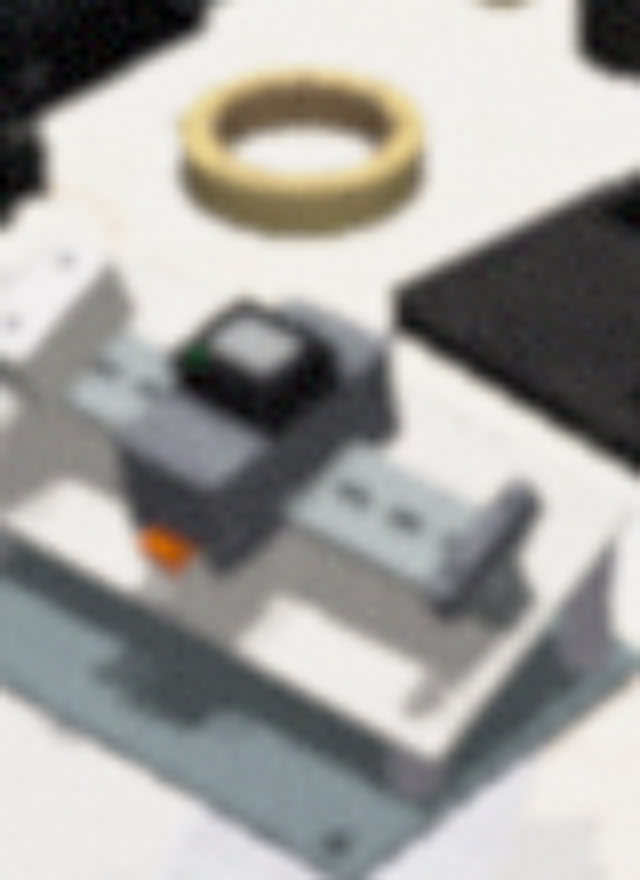

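```bash
python3 - <<'E'
from h import *
R=down(90,17); z=R[:,2]; print(R.round(3))
tip=np.array([.520,.089,.1145]); print('target',tip-z*(.019+.02))
delta(tip-z*(.019+.02),R)
print(read_state()['opening'])
E
```

```text
[[ 0.     0.956  0.292]
 [ 1.    -0.     0.   ]
 [ 0.     0.292 -0.956]]
target [0.5085975  0.089      0.15179589]
shift [-0.0019  0.101   0.1215] turn [-17.05  -0.02   0.04] t 12.0
0.541840865290136
```

```bash
python3 -m jog '-0.002 0.03 0.03 -5 0 0 0;-0.002 0.06 0.06 -10 0 0 0;-0.002 0.09 0.09 -15 0 0 0;-0.002 0.101 0.12 -17 0 0 0;-0.002 0.101 0.1215 -17 0 0 0;-0.002 0.101 0.1215 -17 0 0 0' ; python3 - <<'E'
from h import *
im,d=capture('scene'); save('scene11.png',im[90:230,190:350],5)
s=read_state(); z=s['tcp_rot'][:,2]; print(z,'tip',s['position']+.019*z,s['opening'],s['force'],s['time_s'])
E
```

```text
time_s: 12.75
position: [0.5085, 0.0889, 0.1518]
tcp_rot: [[-0.001, 0.957, 0.29], [1.0, 0.001, 0.001], [0.0, 0.29, -0.957]]
force: [-0.5, -0.5, -0.3]
opening: 0.007
[ 2.91715681e-01  4.78912426e-04 -9.56504957e-01] tip [0.51431195 0.08889521 0.13434887] 0.005011155259709344 [ 0.31606486 -0.12671478 -0.28376513] 12.8
```

View pics/scene11.png

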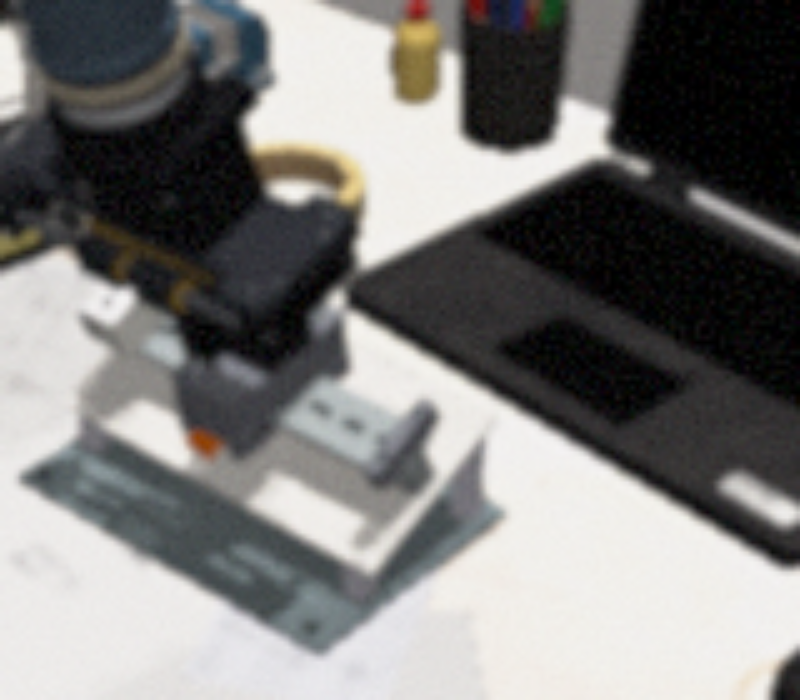

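```bash
python3 -m jog '0 0 0.006 0 0 0 0;0 0 0.012 0 0 0 0;0 0 0.016 0 0 0 0;0 0 0.016 0 0 0 0'; python3 -m jog '0 -0.001 0.003 0 0 0 0;0 -0.002 0.006 0 0 0 0;0 -0.002 0.006 0 0 0 0';  python3 - <<'E'
from h import *
s=read_state(); z=s['tcp_rot'][:,2]; print('tip',s['position']+.019*z,s['force'],s['time_s'])
E
```

```text
time_s: 13.3
position: [0.5124, 0.089, 0.1364]
tcp_rot: [[-0.001, 0.957, 0.29], [1.0, 0.001, 0.001], [0.0, 0.29, -0.957]]
force: [0.6, 0.3, -0.1]
opening: 0.002
time_s: 13.68
position: [0.5118, 0.089, 0.1301]
tcp_rot: [[-0.001, 0.957, 0.29], [1.0, 0.001, 0.001], [0.0, 0.29, -0.957]]
force: [-1.3, -0.2, 1.8]
opening: 0.005
tip [0.51729115 0.08900803 0.11196106] [-1.29418813 -0.21221154  1.78369053] 13.675
```

Contact at about 2 N. Pressing on in small steps.

```bash
python3 -m jog '0 -0.001 0.002 0 0 0 0;0 -0.001 0.004 0 0 0 0;0 -0.001 0.004 0 0 0 0'; python3 -m jog '0 -0.001 0.002 0 0 0 0;0 -0.001 0.004 0 0 0 0;0 -0.001 0.004 0 0 0 0'
```

```text
time_s: 14.05
position: [0.5115, 0.0891, 0.1258]
tcp_rot: [[-0.001, 0.957, 0.289], [1.0, 0.001, 0.001], [0.0, 0.289, -0.957]]
force: [-2.4, -0.5, 1.6]
opening: 0.006
time_s: 14.42
position: [0.5126, 0.089, 0.1215]
tcp_rot: [[-0.001, 0.957, 0.29], [1.0, 0.001, 0.001], [0.0, 0.29, -0.957]]
force: [-2.1, -0.7, -1.6]
opening: 0.006
```

```bash
python3 - <<'E'
from h import *
im,d=capture('scene'); save('scene12.png',im[110:220,210:290],8)
C=cloud('scene',d)-np.array([0,0,.001])
s=read_state(); print(s['position'],s['force'])
# far grey shoulder + black side visible points
P=C[(d>0)&(C[...,0]>.50)&(C[...,0]<.61)&(C[...,1]>.05)&(C[...,1]<.068)&(C[...,2]>.07)&(C[...,2]<.15)]
print(len(P),P.min(0),P.max(0))
E
```

```text
[0.51255859 0.08897218 0.12155539] [-1.3742798  -1.58346898 -2.24521114]
181 [0.5061877  0.05016216 0.0703142 ] [0.6096522  0.06798914 0.10609819]
```

View pics/scene12.png

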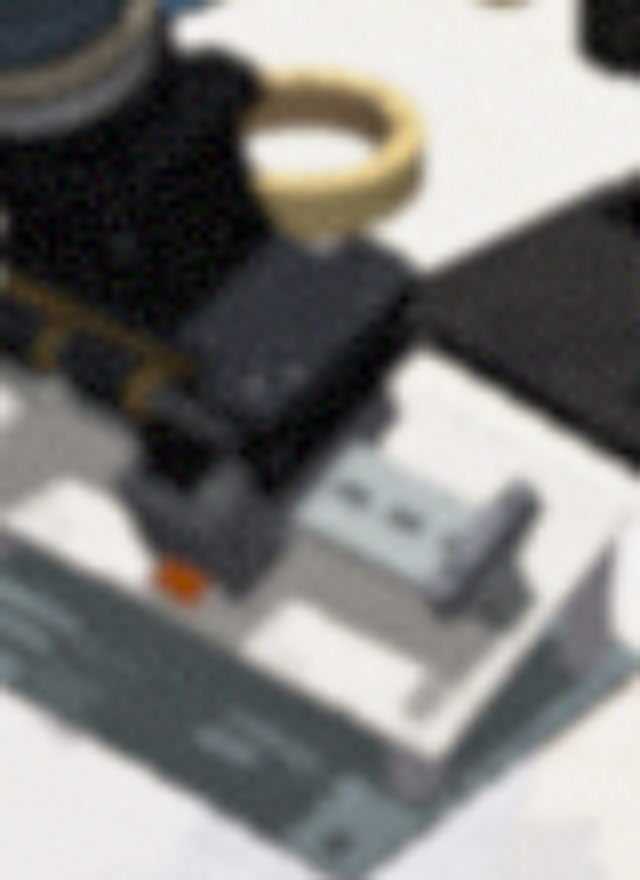

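Pressing is odd: little upward force and −x force, so the finger is probably rubbing the black front's edge. I'll back off and measure.

```bash
python3 -m jog '0 -0.004 -0.003 0 0 0 0;0 -0.008 -0.012 0 0 0 0;0 -0.05 -0.05 0 0 0 0;0 -0.1 -0.07 0 0 0 0;0 -0.1 -0.07 0 0 0 0'; python3 m.py scene13.png; python3 - <<'E'
from h import *
im,d=capture('scene'); save('scene13b.png',im[110:220,210:290],8)
E
```

```text
time_s: 15.1
position: [0.391, 0.0895, 0.1603]
tcp_rot: [[-0.001, 0.958, 0.286], [1.0, 0.001, 0.001], [0.001, 0.286, -0.958]]
force: [1.4, -0.9, 0.8]
opening: 0.004
shoulder 324 (np.int64(98), np.float64(31.0), np.float64(-0.1828917867522708)) fit slope x 30.14507834684142 y -0.20444475208835833 mean [0.51862289 0.08776416 0.09816811] xr [0.50617332 0.53223457] yr [0.06728722 0.1104106 ]
black 386 (np.int64(88), np.float64(21.5), np.float64(-0.08059485798928155)) fit slope x 20.77164723737172 y 0.5806778057171953 mean [0.5482065  0.08814736 0.12931799] xr [0.53703866 0.55992332] yr [0.06732405 0.1096263 ]
[0.39518037 0.0890096  0.16088552] [ 1.09116982  0.83347503 -0.25387257] 15.15
```

View pics/scene13b.png

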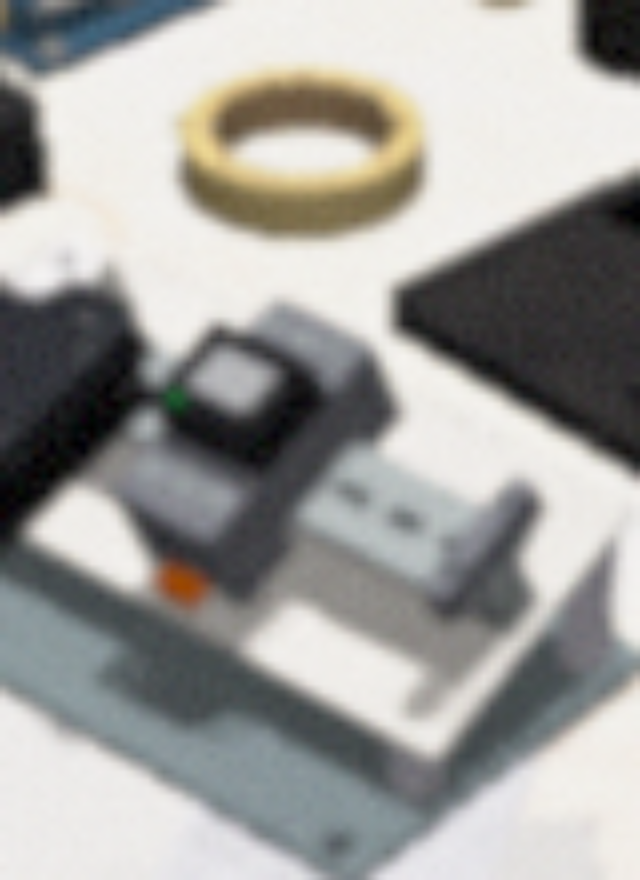

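```bash
cat > fit.py <<'E'
from h import *
from scipy.optimize import least_squares
def prof(d,cut=None):
    C=cloud('scene',d)-np.array([0,0,.001])
    P=C[(d>0)&(C[...,0]>.49)&(C[...,0]<.61)&(abs(C[...,1]-.088)<.018)&(C[...,2]>.085)&(C[...,2]<.17)]
    return P[:,[0,2]]
segs=np.array([[-47.5,-5,-47.5,13],[-47.5,13,-19,13],[-19,13,-19,29],[-19,29,19,29],[19,13,43,13]])/1000
def res(p,Q):
    th,cx,cz=p; c,s=np.cos(th),np.sin(th); q=(Q-[cx,cz])@np.array([[c,-s],[s,c]])
    D=[]
    for a in segs:
        A,B=a[:2],a[2:]; t=np.clip((q-A)@(B-A)/((B-A)@(B-A)),0,1); D.append(np.linalg.norm(q-A-t[:,None]*(B-A),axis=1))
    return np.min(D,0)
def fit(Q):
    best=None
    for t0 in (5,12,18,24,30):
        r=least_squares(res,[np.radians(t0),.556,.103],args=(Q,),loss='soft_l1',f_scale=.0015,x_scale=[.1,.01,.01])
        if best is None or r.cost<best.cost: best=r
    th,cx,cz=best.x; X=np.array([np.cos(th),np.sin(th)]); N=np.array([-X[1],X[0]])
    J=np.array([cx,cz])+.021*X-.0188*N; a=np.radians(24); e=J-[.5799,.0912]
    print('tilt',np.degrees(th).round(2),'c',cx.round(4),cz.round(4),'jaw in rail',(e@[np.cos(a),np.sin(a)]).round(4),(e@[-np.sin(a),np.cos(a)]).round(4),'n',len(Q),'med res',np.median(best.fun).round(5))
if __name__=='__main__':
    im,d=capture('scene'); fit(prof(d)); fit(prof(np.load('/tmp/s8.npz')['d']))
    im,d=capture('top'); save('top13.png',im[100:260,100:340],3)
E
python3 fit.py
```

```text
tilt 23.74 c 0.5544 0.1001 jaw in rail 0.0013 -0.0004 n 377 med res 0.00111
tilt 9.5 c 0.5575 0.1065 jaw in rail 0.0014 -0.0004 n 341 med res 0.00107
```

View pics/top13.png

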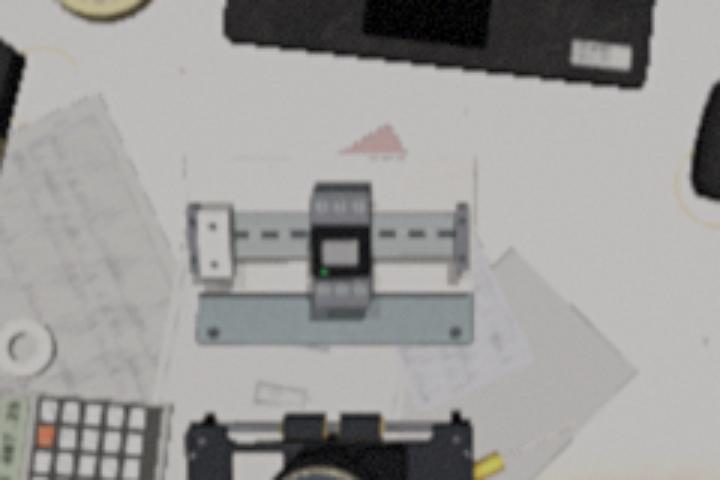

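The fit says the module is flat at 23.7° with the jaw within 1.5 mm of the edge, so the clip has probably snapped already. I'll do one confirming press square to the rail, clear of the black front.

```bash
python3 - <<'E'
from h import *
R=down(90,24); z=R[:,2]; tip=np.array([.5160,.089,.0975])
delta(tip-z*(.019+.015),R); print(read_state()['position'])
E
```

```text
shift [0.0003 0.089  0.0612] turn [-6.86 -0.01  0.03] t 15.3
[0.39905799 0.08861363 0.1608307 ]
```

```bash
python3 -m jog '0 0.04 0 -5 0 0 0;0 0.08 0.02 -6.9 0 0 0;0 0.089 0.05 -6.9 0 0 0;0 0.089 0.061 -6.9 0 0 0;0 0.089 0.061 -6.9 0 0 0'; python3 -m jog '0 0 0.008 0 0 0 0;0 0 0.012 0 0 0 0;0 0 0.012 0 0 0 0'; python3 -m jog '0 0 0.002 0 0 0 0;0 0 0.004 0 0 0 0;0 0 0.004 0 0 0 0'
```

```text
time_s: 15.92
position: [0.5009, 0.0888, 0.1266]
tcp_rot: [[-0.0, 0.915, 0.403], [1.0, 0.0, 0.001], [0.0, 0.403, -0.915]]
force: [-0.3, -0.1, 0.0]
opening: 0.007
time_s: 16.3
position: [0.5048, 0.089, 0.1167]
tcp_rot: [[-0.001, 0.915, 0.404], [1.0, 0.001, 0.001], [0.0, 0.404, -0.915]]
force: [1.1, 0.0, 0.3]
opening: 0.01
time_s: 16.68
position: [0.5053, 0.0891, 0.1127]
tcp_rot: [[-0.001, 0.916, 0.402], [1.0, 0.0, 0.001], [0.001, 0.402, -0.916]]
force: [-2.6, -0.1, 1.3]
opening: 0.004
```

```bash
python3 -m jog '0 0 0.002 0 0 0 0;0 0 0.003 0 0 0 0;0 0 0.003 0 0 0 0'; python3 -m jog '0 0 0.002 0 0 0 0;0 0 0.003 0 0 0 0;0 0 0.003 0 0 0 0'
```

```text
time_s: 17.05
position: [0.5051, 0.0891, 0.1117]
tcp_rot: [[-0.001, 0.915, 0.404], [1.0, 0.001, 0.001], [0.0, 0.404, -0.915]]
force: [-12.4, -2.8, 22.5]
opening: 0.001
time_s: 17.42
position: [0.505, 0.0891, 0.1111]
tcp_rot: [[-0.001, 0.914, 0.406], [1.0, 0.001, 0.0], [-0.0, 0.406, -0.914]]
force: [-24.2, -4.3, 47.4]
opening: 0.003
```

The seat is stiff: it took 25 N, then about 53 N, which is more than I intended, with under 1 mm of travel. So the module bottoms out. Retracting now.

```bash
python3 -m jog '0 0 -0.01 0 0 0 0;0 0 -0.03 0 0 0 0;0 -0.02 -0.07 0 0 0 0;0 -0.06 -0.1 0 0 0 0;0 -0.06 -0.1 0 0 0 0;0 -0.06 -0.1 0 0 0 0'; python3 fit.py; python3 - <<'E'
from h import *
im,d=capture('scene'); save('scene14.png',im,1.5); save('scene14b.png',im[110:220,210:290],8)
for n in('scene','top'):
    if n=='top': capture(n)
    for l in ('calculator','screwdriver','mouse','clip_nose','relay_center'):
        print(n,l,[(np.round(r['centre'],3),round(r['score'],2)) for r in spot_in(l,n)][:1])
print(read_state()['force'],read_state()['time_s'])
E
```

```text
time_s: 18.18
position: [0.4147, 0.0887, 0.1753]
tcp_rot: [[-0.001, 0.914, 0.406], [1.0, 0.001, 0.0], [-0.0, 0.406, -0.914]]
force: [0.3, 0.0, -0.0]
opening: 0.005
tilt 24.34 c 0.5545 0.1003 jaw in rail 0.0016 -0.0 n 374 med res 0.00103
tilt 9.5 c 0.5575 0.1065 jaw in rail 0.0014 -0.0004 n 341 med res 0.00107
scene calculator [(array([0.391, 0.3  , 0.021]), 0.94)]
scene screwdriver [(array([ 0.369, -0.007,  0.014]), 0.81)]
scene mouse [(array([ 0.634, -0.242,  0.023]), 0.68)]
scene clip_nose []
scene relay_center [(array([0.536, 0.078, 0.106]), 0.62)]
top calculator [(array([0.398, 0.308, 0.018]), 0.94)]
top screwdriver [(array([ 0.386, -0.028,  0.012]), 0.68)]
top mouse [(array([ 0.65 , -0.229,  0.029]), 0.98)]
top clip_nose []
top relay_center [(array([0.547, 0.092, 0.123]), 0.63)]
[-0.04163102 -0.64865598 -0.23190623] 18.875
```

View pics/scene14b.png

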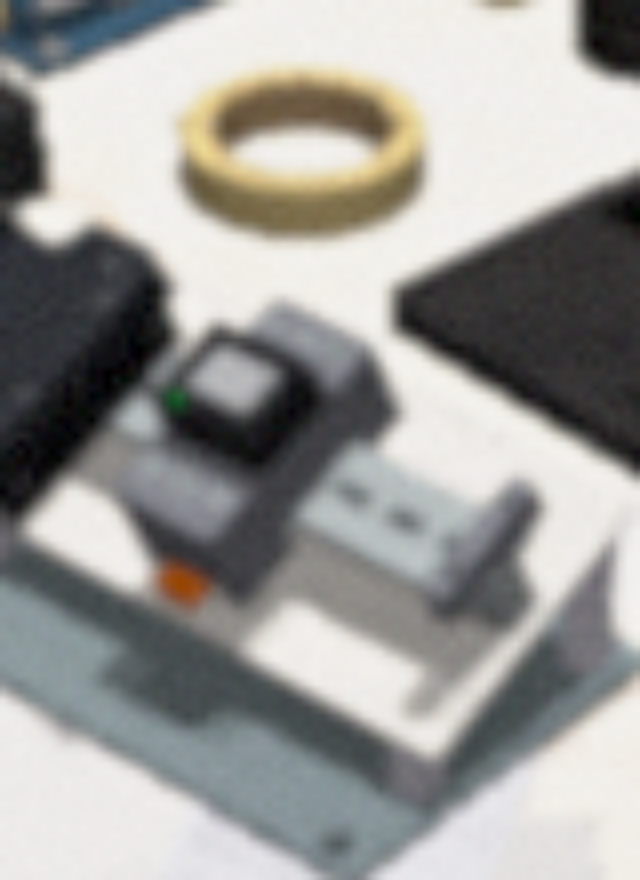

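View pics/scene14.png

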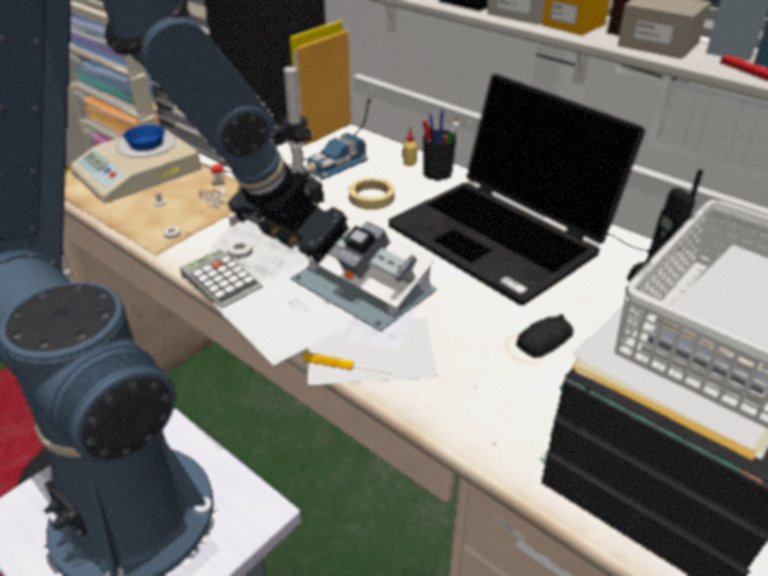

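```bash
python3 -c "
from rig import *
print(hand_in())"
```

```text
the job is handed in; nothing more can be done
None
```

The relay module is on the rail and sits flat, and I handed the job in at about 19 s. The hand-in gives no verdict.

- **Hooking:** I gripped the module on its black middle, carried it level, lowered it past the rail's upper edge and drew it back. The contact force showed the lip caught under the edge. After release it leaned about 14° off the rail, somewhat more than the 10° described, with the slot bottom within about 1.5 mm of the edge.
- **Pressing:** The first press snapped the near end down, although the finger seemed to rub the black front on the way. A second press, square to the rail, met a stiff stop. It peaked at about 53 N on the fingertips, well over the 20 N given as harmless, but under the 120 N wrist limit.
- **Last checks:**
  - The module fits at 24.3° against the rail's 24°, with the slot bottom about 1.6 mm from the edge along the slope and 0 mm off in height.
  - The robot was clear of everything, with forces near zero.
  - In the scene camera the calculator, screwdriver and mouse were within about 3 mm of where they started.
- **What disagreed or couldn't be seen:**
  - The top camera put the screwdriver about 3 cm away from its first reading. I took this as the arm hiding part of it, because the scene camera had it unmoved.
  - The networks did not find the clip's tip. That it snapped under the rail is inferred from the flat fit and the stiff stop.

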